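# Refit the treble grille of a small accordion

## Robot

A 6-joint arm with a two-finger parallel gripper is mounted at the origin on the work surface. World frame = base frame: x ahead of the robot, y to its left, z up, the work surface at z = 0. Lengths are in mm, angles in rad, forces in N, time in s.
With the tool pointing down it reaches from about 250 to 775 mm from the base axis. Payload 4 kg.
Tool frame: the origin (TCP) lies at the very end of the fingers, on their centre line; the grasp point (between the pads) lies 19 mm behind it; z points along the fingers, y is the line along which they close (so a half turn about z gives the same grasp; the last joint's range is limited). The gripper opens to 85 mm and grips with 20 to 120 N. Pads are 22 mm wide; open, the fingers measure 114 mm over their backs; the gripper's body (76 mm by 85 mm) begins 54 mm behind the grasp point. The pads swing forward as they close: fully open they stand 13 mm farther back than shut.
Start: joints at [1.162, 0.087, 1.371, -0, 1.684, -0.103], TCP at [165.59, 524.498, 231.341] pointing down, gripper open.
Joint ranges: [-3.1, 3.1], [-0.76, 2.03], [0.27, 2.55], [-1.08, 4.22], [0.17, 2.65], [-2.57, 2.57]. Speed limits (rad/s): [2.79, 2.79, 3.14, 3.14, 3.14, 3.14].

## Interface

Orientations are given as a unit quaternion [w, x, y, z].
In Python, from rig import * gives the robot as it stands.
- The arm moves only by the shell command python3 -m crank 'ROWS' [OPENING] [FORCE]. ROWS is JSON, a list of rows, each a list of 2 entries, a list of its own where there are three numbers: the shift along the world's x, y, z in cm, then the turn, a rotation vector about the world's x, y, z in degrees. A call has 1 to 5 rows; each row shifts and turns the commanded pose from where the row before left it; what a row does not reach is not made up. A row lasts 1/12 s, in which the tool goes at most 41.7 mm and 7.16 degrees, less where a joint would pass 70% of its speed; a pose out of reach is approached as far as the arm can. A call is refused whole if a number of a shift passes 4.17 or a number of a turn 7.16, either way. A call with a gripper value outside its range is refused whole. OPENING is the opening, from 0 (shut) to 1 (fully open), set as the call begins (- or left out, the last holds). The fingers move at their own pace and stop on an object; FORCE is the grip in N (left out, the last holds). Time passes only in rows, so rows that do not move let the fingers close. It gives the time, the measured TCP pose, the force, the opening and the grip force at its end, in the units of the state.
- get_obs(): the state, without advancing time (a new reading comes with each control period).
- get_image(name): name is "scene" or "top"; returns (picture, depth): 384x512x3 uint8, red, green, blue; 384x512 float32, mm along the optical axis (not along the pixel's ray), 0 where there is no reading.
- calibration(name): a dict with "fx", "fy", "cx", "cy" (pixels), "view" (4x4, takes a point from world to camera coordinates). Camera axes: x right, y down, z forward; pixel columns grow to the right and rows downward; lengths in mm; the calibration is good to about 2 mm. A picture is of the moment at which its call begins. calibration takes no time and is no camera call.
- close_job(): hands the job in; it is judged then, once.
The state is a dict: "time": time; "qpos": joint angles; "dq": joint speeds; "joint_torque": joint torques, N m; "tool_pos": TCP position; "eef_rot": TCP orientation; "ft_force": force on the tool from outside, world axes, zero at the start; "moment": the same for the moment, N m; "width": opening from 0.0 (shut) to 1.0 (fully open); "finger_force": force on a finger pad.
Only numpy, scipy, OpenCV 4.12 (cv2) and the standard library are available. Lean on these libraries where they do the work, as an engineer would, in place of code of your own. Each camera call takes 0.05 s, during which the arm holds its last target. There are 200 camera calls.

## Task

Refit the chromed treble grille on the red accordion treble box: tilt it so that its tongue hooks under the brass ledge beside the fingerboard, swing it down, and press its far edge home until the brass spring catch snaps out over it, then let go. Work by feel and never force it, because the celluloid box cracks easily (everything that pushes on the box must together stay under 18 N), and leave the other things on the counter where they are.

Things in the scene. Friction and masses are not known exactly. Their poses are not given: they have to be found in the camera images.
- grille: Chromed slotted cover, 90 (x) x 220 (y) x 28 mm (z), about 0.26 kg, starting right way up on a leather pad, underside 4 mm above the counter. Origin: centre of its underside; x runs from the tongue (x = -45 mm) to the far edge (+45 mm), z up. Plate 3 mm thick, top at z = 10 mm. The far edge is turned down: x 42 to 45, z 0 to 10 mm.
- tongue (a point): Middle of the tip of the grille's tongue, on its lower face (grille x = -45 mm, z = 0). The tongue is a flat strip 3 mm thick (z 0 to 3 mm), 180 mm long in y, that sticks out 12 mm (x -45 to -33 mm) from an upright web, which rises to the plate.
- edge (a point): Middle of the lower outer corner of the grille's turned-down far edge (grille x = +45 mm, z = 0).
- bar (a point): Middle of the top of the walnut palm bar fixed on the grille (grille x = 4 mm, z = 28 mm), the thing to hold it by: 16 mm wide in x (x -4 to 12 mm), 110 mm long in y, z 10 to 28 mm, straight parallel sides.
- case: Red treble box of a small accordion, 211 (x) x 280 (y) mm, fixed on the counter. Origin: at counter height under the centre of the grille opening; z up; -x is the fingerboard side with cream buttons (tops at z = 68 mm), +x the far wall with the catch. Grille home: frames parallel, its origin at (0, 0, 60 mm) as drawn. End cheeks at y = +-115 mm, tops at z = 67 mm.
- groove (a point): Inner lower corner, mid-length, of the groove for the tongue, as drawn: case x = -45, z = 60 mm. Axes as the case. Groove, ledge, seat, far wall and catch sit on one rigid liner, refitted by hand on felt packing: all together up to 5 mm higher or lower and up to 5 mm nearer or farther in x than drawn (y true, no turn), and no reading shows it: find it by feel.
- ledge (a point): Lower corner of the brass ledge's nose, mid-length, as drawn: case x = -39, z = 65.5 mm (off with the liner). The ledge covers the groove from x = -45 to -39 mm, 226 mm long, top at z = 69.5 mm. The groove's flat floor (z = 60 mm) runs on before it to x = -16 mm. The tongue goes fully in, its tip on the floor, with the far edge tilted up by 0.25 to 0.3 rad.
- seat (a point): Where the middle of the grille's far lower corner rests when home, as drawn (case x = 45, z = 60 mm; off with the liner), on a felt strip inside the far wall. Wall: inner face x = 47.5 mm, top z = 70 mm, so the far edge drops in only if the tongue is within 2 mm of the groove's back.
- catch_nose (a point): Lower tip of the spring catch's nose with the catch out, as drawn (case x = 42, z = 71.2 mm; off with the liner), mid-width (30 mm wide in y): it reaches 3 mm over the far edge of the seated grille, 1.2 mm above it. From the tip the nose slopes up and out at 50 degrees to z = 79 mm. This point does not move with the catch.
- catch (a joint): Travel of the brass spring catch in m: 0 = fully out, grows towards +x as the grille's far edge pushes it back along its slope (about 0.003 to let it by, at most 0.010), then snaps back to 0 once the edge is home. Spring: 2 N at rest plus 0.5 N per mm. It gives way to about 3 to 5 N of downward push at the far edge.
- lamp_base: Bystander: brown bakelite lamp base with a brass screw socket, 68 mm across, 64 mm high. Origin: centre of its underside.
- bulb_collar: Bystander: loose bakelite bulb collar, a ring 44 mm across, 18 mm high. Origin: centre of its underside.
- amber_key0: Bystander: amber celluloid key on a wooden stick, 15 x 92 x 12 mm, on the leather pad. Origin: centre of its underside.
- amber_key1: Bystander: the other amber key, same size. Origin: centre of its underside.
- brass_sleeve: Bystander: brass bass button sleeve, a tube 22 mm across, 26 mm high, upright on the pad. Origin: centre of its underside.
- rod_block: Bystander: steel rod straightening block with three pins, 55 x 100 x 46 mm. Origin: centre of its underside.
- screwdriver: Bystander: screwdriver 160 mm long lying on the counter. Origin on its underside.
There are look-alikes about, which are no part of the job. What is shaped like the grille but orange is not meant.

How it is judged:
By the outcome, as a careful person would: the job done as asked, in the order asked, and still so for the second after the job is handed in, with the robot touching nothing.
It also fails if it takes over 59 s, if anything falls off the work surface, if the arm or the gripper's body presses on something with over 40 N, if the wrist force passes 120 N, or if a joint passes its speed limit or range.

## Working session

There is one attempt and no reset: what is moved stays moved. The work goes in short steps, Python scripts to look and compute and a shell command to move; the robot and the scene stay as the last step left them, time stands still between calls to the robot, and variables do not carry over. Pictures are saved under pics/ and viewed, at most 10 in all, crops included, and the job is handed in when it is done.

```bash
ls; mkdir -p pics
cat > h.py <<'E'
from rig import *
import numpy as np, cv2, json
def snap(name,fn,crop=None,s=1):
    im,d=get_image(name); np.savez('pics/'+fn+'.npz',im=im,d=d)
    show(im,fn,crop,s); return im,d
def show(im,fn,crop=None,s=1):
    if crop: im=im[crop[1]:crop[3],crop[0]:crop[2]]
    im=cv2.resize(im,None,fx=s,fy=s,interpolation=cv2.INTER_CUBIC)
    cv2.imwrite('pics/'+fn+'.png',im[:,:,::-1])
def w(name,u,v,z):
    c=calibration(name);V=np.array(c['view'])
    r=np.array([(u-c['cx'])*z/c['fx'],(v-c['cy'])*z/c['fy'],z,1.])
    return (np.linalg.inv(V)@r)[:3]
def onplane(name,u,v,h):
    a=w(name,u,v,1.);b=w(name,u,v,1000.);t=(h-a[2])/(b[2]-a[2]);return a+t*(b-a)
def cloud(name,d):
    c=calibration(name);V=np.linalg.inv(np.array(c['view']));v,u=np.mgrid[:d.shape[0],:d.shape[1]]
    p=np.stack([(u-c['cx'])*d/c['fx'],(v-c['cy'])*d/c['fy'],d],-1)
    return p@V[:3,:3].T+V[:3,3]
E
python3 - <<'E'
from h import *
snap('top','t0',None,1.5); snap('scene','s0',None,1.5)
print(get_obs())
for n in('top','scene'):print(calibration(n))
E
```

```text
pics
{'time': 0.1, 'qpos': array([ 1.16191479e+00,  8.78972273e-02,  1.37211957e+00, -2.43901179e-05,
        1.68361562e+00, -1.03076837e-01]), 'dq': array([-0.00114522, -0.00087364, -0.00396477,  0.00121455,  0.0009019 ,
       -0.00018149]), 'joint_torque': array([ 1.72085689e-03, -3.53016543e+01, -3.14219928e+01, -1.81792716e-04,
        7.90857972e-03,  2.19445219e-06]), 'tool_pos': array([165.40060185, 524.06150135, 230.23902575]), 'eef_rot': array([-2.46501791e-04,  1.52308526e-01,  9.88332471e-01, -9.89714749e-04]), 'ft_force': array([-0.05576566, -0.42364938,  0.31458054]), 'moment': array([-0.00020045, -0.02971103, -0.00678341]), 'finger_force': 0.0, 'width': 1.002250557882855}
{'fx': 376.55464163074123, 'fy': 376.55464163074123, 'cx': 248.88980381995242, 'cy': 198.59293879477642, 'view': array([[ 1.97485490e-02, -9.99768213e-01, -8.57415210e-03,
        -2.40217893e+01],
       [-9.85092642e-01, -1.79914438e-02, -1.71081251e-01,
         5.33171215e+02],
       [ 1.70887335e-01,  1.18249406e-02, -9.85219615e-01,
         1.19340302e+03],
       [ 0.00000000e+00,  0.00000000e+00,  0.00000000e+00,
         1.00000000e+00]])}
{'fx': 362.54716281667106, 'fy': 362.54716281667106, 'cx': 256.96316035933523, 'cy': 192.12527035677329, 'view': array([[-7.25341139e-01,  6.88234227e-01, -1.46246511e-02,
         3.97586069e+02],
       [ 4.84016150e-01,  4.94775535e-01, -7.21751714e-01,
        -1.69685817e+02],
       [-4.89498314e-01, -5.30594777e-01, -6.91997531e-01,
         1.35204207e+03],
       [ 0.00000000e+00,  0.00000000e+00,  0.00000000e+00,
         1.00000000e+00]])}
```

View pics/t0.png

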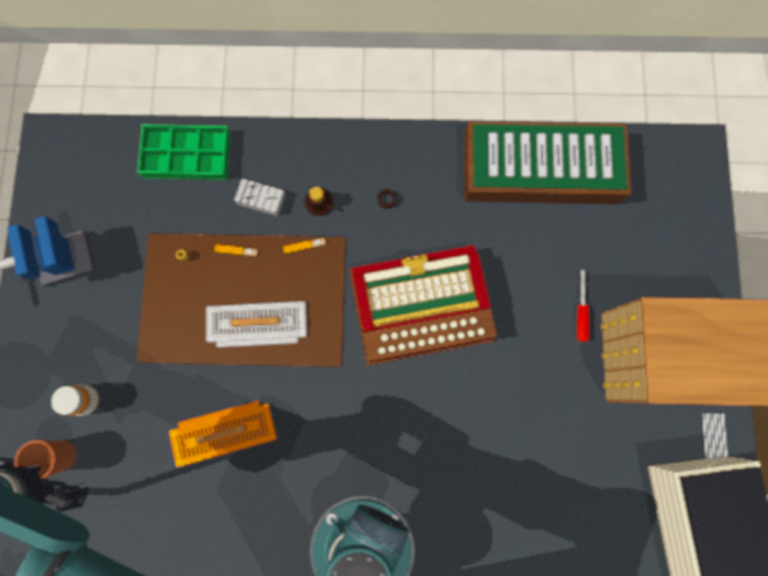

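View pics/s0.png

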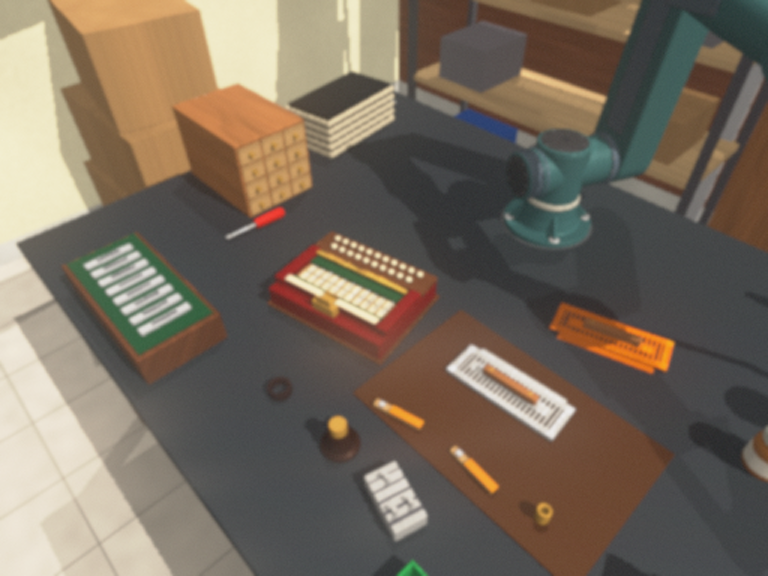

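The chromed grille is at top px (171,215) and the orange look-alike at (148,289). Other white slotted or striped things are the rod block (173,131) and the stacks on the right (475,290). I choose the chromed one on the leather pad, tongue side towards the robot, and check it in a close crop.

Run:
```python
from h import *
z=np.load('pics/t0.npz');im,d=z['im'],z['d']
a=cv2.resize(im[190:240,125:215],None,fx=8.8,fy=5.6*1.57,interpolation=cv2.INTER_CUBIC)[:, :792]
a=cv2.resize(im[195:237,130:212],None,fx=7,fy=7,interpolation=cv2.INTER_CUBIC)
b=cv2.resize(im[160:245,228:335],None,fx=7,fy=7,interpolation=cv2.INTER_CUBIC)
b=cv2.resize(b,None,fx=.5,fy=.5)
c=np.zeros((600,800,3),np.uint8);c[:a.shape[0],:a.shape[1]]=a;c[300:300+b.shape[0],:b.shape[1]]=b
z2=np.load('pics/s0.npz')['im'];e=cv2.resize(z2[150:240,175:295],None,fx=3.3,fy=3.3,interpolation=cv2.INTER_CUBIC);c[300:300+e.shape[0],395:395+e.shape[1]]=e
cv2.imwrite('pics/c0.png',c[:,:,::-1])
for n,f in(('top','t0'),('scene','s0')):
    D=np.load(f'pics/{f}.npz');P=cloud(n,D['d']);im=D['im'].astype(int)
    q=P.reshape(-1,3);
    # bar: top-z region around grille
    g=(q[:,0]>360)&(q[:,0]<520)&(q[:,1]>20)&(q[:,1]<260)
    print(n,np.histogram(q[g][:,2],np.arange(-6,60,4)))
    bar=q[g&(q[:,2]>26)&(q[:,2]<40)];pl=q[g&(q[:,2]>10)&(q[:,2]<20)]
    for k,s in(('bar',bar),('plate',pl)):
        if len(s)>5: print(k,len(s),s[:,2].mean(),cv2.minAreaRect(s[:,:2].astype(np.float32)))
    R=(im[...,0]>110)&(im[...,1]<50)&(im[...,2]<60)&(P[...,2]>55)
    r=P[R&(P[...,1]<0)&(P[...,1]>-300)];print('red',len(r),r[:,2].mean() if len(r) else 0,cv2.minAreaRect(r[:,:2].astype(np.float32)) if len(r) else 0)
```

```text
top (array([ 351, 1092, 1058,  283,  314,  156,    9,    8,   32,   48,   13,
          0,    0,    0,    0,    0]), array([-6, -2,  2,  6, 10, 14, 18, 22, 26, 30, 34, 38, 42, 46, 50, 54, 58]))
bar 93 30.98079887228819 ((482.15447998046875, 228.47756958007812), (16.251476287841797, 62.44012451171875), 5.335151672363281)
plate 479 13.298670074865335 ((464.25701904296875, 141.03375244140625), (111.68636322021484, 237.88800048828125), 0.17141586542129517)
red 321 95.23158949106067 ((502.3388977050781, -113.03916931152344), (168.12339782714844, 361.57000732421875), 39.98476028442383)
scene (array([ 389, 1161,  882,   98,  487,   91,   28,   17,   75,   49,    0,
          0,    0,    0,    0,    1]), array([-6, -2,  2,  6, 10, 14, 18, 22, 26, 30, 34, 38, 42, 46, 50, 54, 58]))
bar 124 29.5962419148692 ((494.3183898925781, 139.30816650390625), (18.83964729309082, 241.8157501220703), 6.811580657958984)
plate 593 12.697142061596074 ((482.4563293457031, 140.17213439941406), (239.54827880859375, 74.14156341552734), 89.87271881103516)
red 48 65.15764257387131 ((580.8582153320312, -238.93841552734375), (112.39432525634766, 20.871116638183594), 12.322078704833984)
```

View pics/c0.png

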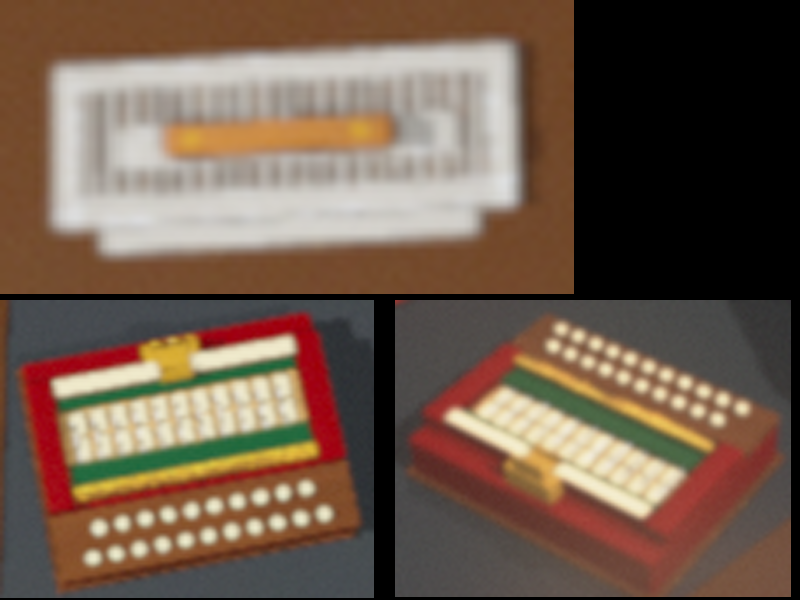

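The crop shows the chromed grille, tongue towards the robot. Its plate corners in native px are about (137,204), (204,201), (137,228) and (204,224.5). The case catch is on the far side at about (277,176), with the ledge near (283,216).

Run:
```python
from h import *
def line(p): # yaw of long axis relative to world y
    c=p.mean(0);u=np.linalg.svd(p-c)[2][0];u=u*np.sign(u[1]);return np.arctan2(-u[0],u[1])
for n,f in(('top','t0'),('scene','s0')):
    D=np.load(f'pics/{f}.npz');im=D['im'];hsv=cv2.cvtColor(im,cv2.COLOR_RGB2HSV).astype(int);H,S,V=hsv[...,0],hsv[...,1],hsv[...,2]
    P0=cloud(n,D['d'])
    def planepts(M,h): 
        v,u=np.nonzero(M);return np.array([onplane(n,a,b,h) for a,b in zip(u,v)])[:,:2]
    sub=(P0[...,0]>350)&(P0[...,0]<540)&(P0[...,1]>30)&(P0[...,1]<250)
    bar=planepts(sub&(S>120)&(V>150)&(H<25),32)
    print(n,'bar',len(bar),bar.mean(0),bar.min(0),bar.max(0),'yaw',line(bar),cv2.minAreaRect(bar.astype(np.float32)))
    wt=planepts(sub&(S<60)&(V>150),14);print('white',len(wt),cv2.minAreaRect(wt.astype(np.float32)))
    # buttons
    cs=(P0[...,1]<0)&(P0[...,1]>-290)&(P0[...,0]>360)&(P0[...,0]<620)
    B=(cs&(S<110)&(V>140)).astype(np.uint8)
    k,l,st,ce=cv2.connectedComponentsWithStats(B)
    pts=np.array([onplane(n,ce[i][0],ce[i][1],68)[:2] for i in range(1,k) if 3<st[i,4]<60])
    print('blobs',len(pts));print(pts[np.argsort(pts[:,0])].round(1).tolist())
    for nm,M,h in(('red',cs&(H>172)|cs&(H<4)&(S>180),67),('brass',cs&(H>18)&(H<28)&(S>150)&(V>130),69.5)):
        M=M&(V>60);q=planepts(M,h);print(nm,len(q),cv2.minAreaRect(q.astype(np.float32)),line(q))
```

```text
top bar 64 [481.41079883 222.51477299] [476.00530161 196.69132777] [486.9977367  249.73659978] yaw 0.046573244319342906 ((481.5038146972656, 223.24513244628906), (10.014425277709961, 53.05447006225586), 1.0681945085525513)
white 799 ((479.57952880859375, 194.74781799316406), (94.48392486572266, 110.79220581054688), 2.327345132827759)
blobs 12
[[420.6, -43.4], [429.4, -85.5], [436.3, -117.0], [442.6, -149.2], [445.8, -38.0], [451.5, -190.0], [452.5, -69.4], [457.6, -221.9], [459.0, -101.2], [462.8, -242.6], [465.7, -132.5], [485.8, -226.9]]
red 521 ((501.88189697265625, -134.40853881835938), (230.80929565429688, 264.448486328125), 1.2328970432281494) 0.10817672216563817Traceback (most recent call last):
  File "<stdin>", line 20, in <module>
  File "<stdin>", line 8, in planepts
  File "h.py", line 15, in onplane
    a=w(name,u,v,1.);b=w(name,u,v,1000.);t=(h-a[2])/(b[2]-a[2]);return a+t*(b-a)
                       ~^^^^^^^^^^^^^^^^
  File "h.py", line 11, in w
    c=calibration(name);V=np.array(c['view'])
ValueError: time passes only in moves, steps and waits
```

```bash
sed -i 's/^def snap/_c={}\n_cal=calibration\ndef calibration(n):\n    if n not in _c: _c[n]=_cal(n)\n    return _c[n]\ndef snap/' h.py
cat > m.py <<'E'
from h import *
def line(p):
    c=p.mean(0);u=np.linalg.svd(p-c)[2][0];u=u*np.sign(u[1]);return np.arctan2(-u[0],u[1])
for n,f,gb,cb in(('top','t0',(128,195,214,240),(230,162,335,246)),('scene','s0',(292,225,390,297),(175,150,298,240))):
    D=np.load(f'pics/{f}.npz');im=D['im'];s=4
    big=cv2.resize(im,None,fx=s,fy=s,interpolation=cv2.INTER_CUBIC)
    hsv=cv2.cvtColor(big,cv2.COLOR_RGB2HSV).astype(int);H,S,V=hsv[...,0],hsv[...,1],hsv[...,2]
    def box(b): m=np.zeros(H.shape,bool);m[b[1]*s:b[3]*s,b[0]*s:b[2]*s]=1;return m
    def pp(M,h):
        v,u=np.nonzero(M);u=(u+.5)/s-.5;v=(v+.5)/s-.5
        a=w2(u,v,1.);b=w2(u,v,1000.);t=((h-a[:,2])/(b[:,2]-a[:,2]))[:,None];return (a+t*(b-a))[:,:2]
    def w2(u,v,z):
        c=calibration(n);r=np.stack([(u-c['cx'])*z/c['fx'],(v-c['cy'])*z/c['fy'],0*u+z,0*u+1]);return (np.linalg.inv(np.array(c['view']))@r).T[:,:3]
    def rep(nm,M,h):
        M=M.astype(np.uint8);k,l,st,ce=cv2.connectedComponentsWithStats(M);i=1+np.argmax(st[1:,4]);p=pp(l==i,h)
        r=cv2.minAreaRect(p.astype(np.float32));print(n,nm,len(p),'c',p.mean(0).round(1),'rect',np.round(r[0],1),np.round(r[1],1),round(r[2],2),'yaw',line(p).round(4))
    g=box(gb);c=box(cb)
    rep('bar',g&(S>135)&(V>150)&(H<25),32)
    rep('white',g&(S<90)&(V>130),14)
    rep('red',c&((H>172)|(H<4))&(S>170)&(V>60),67)
    rep('brassledge',c&(H>18)&(H<30)&(S>140)&(V>120)&(np.arange(H.shape[0])[:,None]>(195*s if n=='top' else 0)),69.5)
    M=(c&(S<100)&(V>140)).astype(np.uint8);k,l,st,ce=cv2.connectedComponentsWithStats(M)
    b=np.array([pp(l==i,68).mean(0) for i in range(1,k) if 60<st[i,4]<600]);b=b[np.argsort(b[:,1])];print(len(b),b.round(1).tolist())
E
python3 m.py
```

```text
bash:   535 Killed                     python3 m.py
```

```bash
sed -i 's/np.linalg.svd(p-c)/np.linalg.svd(p-c,full_matrices=False)/' m.py; python3 m.py
```

```text
top bar 1777 c [479.8 247.8] rect [480.  248.1] [ 13.  103.7] 4.31 yaw 0.073
top white 27783 c [475.7 249.9] rect [475.5 250.3] [ 98.2 227.3] 4.13 yaw 0.0691
top red 8310 c [ 575.2 -204.4] rect [ 558.5 -131.1] [143.8 245.9] 11.83 yaw 0.8875
top brassledge 4093 c [ 501.3 -128.7] rect [ 499.5 -125.3] [ 15.3 227.3] 12.06 yaw 0.2021
21 [[462.4, -243.1], [485.5, -227.1], [457.8, -222.0], [480.9, -205.9], [453.6, -200.5], [476.5, -185.1], [449.3, -179.9], [472.2, -164.1], [444.8, -158.8], [467.7, -142.8], [440.3, -138.0], [463.1, -122.3], [435.9, -117.0], [459.0, -101.1], [431.4, -96.1], [454.8, -80.2], [427.1, -75.1], [450.2, -59.2], [422.5, -54.0], [445.5, -38.1], [418.3, -33.0]]
scene bar 2340 c [484.3 254.7] rect [484.1 252.3] [ 13.3 103.1] 3.77 yaw 0.0707
scene white 33519 c [481.4 257.9] rect [479.3 250. ] [ 94.5 227.3] 4.43 yaw 0.0725
scene red 2363 c [ 648.1 -171.3] rect [ 647.4 -165. ] [ 26.7 100.6] 9.26 yaw 0.157
scene brassledge 2447 c [ 501.2 -105.9] rect [ 503.2 -120.7] [ 14.4 220.6] 12.29 yaw 0.2222Traceback (most recent call last):
  File "m.py", line 23, in <module>
    b=np.array([pp(l==i,68).mean(0) for i in range(1,k) if 60<st[i,4]<600]);b=b[np.argsort(b[:,1])];print(len(b),b.round(1).tolist())
                                                                                           ~^^^^^
IndexError: too many indices for array: array is 1-dimensional, but 2 were indexed
```

```bash
python3 -m crank '[[[2.9,-2.5,0],[0,0,-6.2]],[[2.9,-2.5,0],[0,0,-6.2]],[[2.9,-2.5,0],[0,0,-6.2]],[[2.9,-2.5,-1],[0,0,-6.2]],[[2.9,-2.5,-1],[0,0,-6.2]]]' 0.5 30
python3 -m crank '[[[2.9,-2.5,-1],[0,0,-6.2]],[[2.9,-2.5,-1],[0,0,-6.2]],[[2.9,-2.5,-1],[0,0,-6.2]],[[2.9,-2.5,-2],[0,0,-6.2]],[[2.9,-2.5,-2],[0,0,-6.2]]]'
python3 -m crank '[[[2.7,-2.4,-1],[0,0,-6.4]],[[0,0,0],[0,0,0]],[[0,0,0],[0,0,0]]]'
```

```text
time: 0.52
tool_pos: [311.7, 398.5, 211.4]
eef_rot: [0.0, 0.413, 0.911, 0.001]
ft_force: [0.4, 0.2, 0.3]
width: 0.499
finger_force: 0.0
time: 0.93
tool_pos: [454.9, 274.9, 142.4]
eef_rot: [0.0, 0.642, 0.767, 0.001]
ft_force: [0.8, 0.4, -0.3]
width: 0.499
finger_force: 0.0
time: 1.18
tool_pos: [480.7, 250.5, 130.9]
eef_rot: [-0.001, 0.683, 0.731, -0.002]
ft_force: [-0.5, 0.1, 0.5]
width: 0.501
finger_force: 0.0
```

```bash
python3 -m crank '[[[0.1,0,-3],[0,0,0.2]],[[0,0,-3],[0,0,0]],[[0,0,-2.5],[0,0,0]],[[0,0,-1.5],[0,0,0]],[[0,0,0],[0,0,0]]]'
python3 - <<'E'
from h import *
snap('scene','s1',(270,170,400,290),5)
E
```

```text
time: 1.6
tool_pos: [477.6, 252.3, 28.8]
eef_rot: [-0.002, 0.679, 0.734, -0.004]
ft_force: [-0.6, 0.2, -1.3]
width: 0.5
finger_force: 0.0
```

View pics/s1.png

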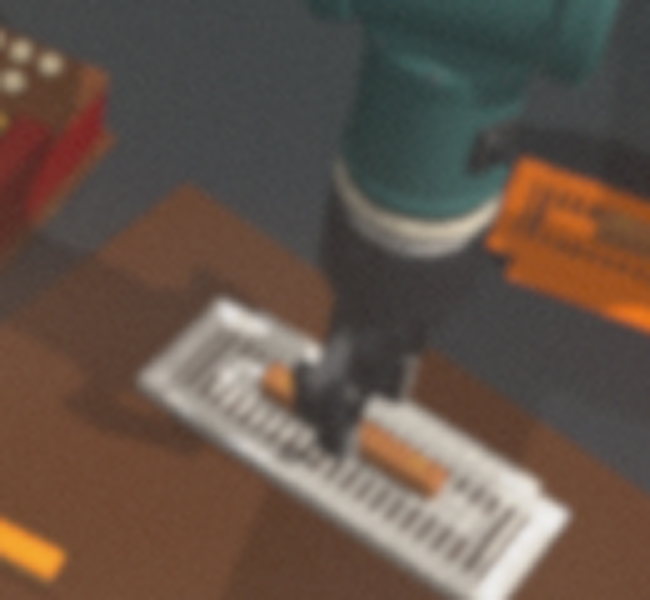

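The fingers straddle the walnut bar around crop (350,410), close to its middle, with bar ends at (270,380) and (445,485). Next I go down and grip.

```bash
python3 -m crank '[[[0.2,-0.1,-0.4],[0,0,0.3]],[[0.1,-0.1,-0.4],[0,0,0.3]],[[0,0,-0.35],[0,0,0]],[[0,0,0],[0,0,0]],[[0,0,0],[0,0,0]]]'
python3 -m crank '[[[0,0,0],[0,0,0]],[[0,0,0],[0,0,0]],[[0,0,0],[0,0,0]],[[0,0,0],[0,0,0]],[[0,0,0],[0,0,0]]]' 0 30
```

```text
time: 2.07
tool_pos: [484.8, 250.4, 21.7]
eef_rot: [0.0, 0.676, 0.737, 0.0]
ft_force: [-0.1, 1.3, -0.3]
width: 0.501
finger_force: 0.0
time: 2.48
tool_pos: [484.6, 250.4, 21.7]
eef_rot: [0.0, 0.676, 0.737, 0.0]
ft_force: [-1.6, -0.0, 3.7]
width: 0.179
finger_force: 31.6
```

```bash
python3 -m crank '[[[0,0,0],[0,0,0]],[[0,0,0],[0,0,0]],[[0,0,-0.2],[0,0,-0.8]],[[0,0,-0.25],[0,0,0]],[[0,0,0],[0,0,0]]]' 0.4
python3 -m crank '[[[0,0,0],[0,0,0]],[[0,0,0],[0,0,0]],[[0,0,0],[0,0,0]],[[0,0,0],[0,0,0]],[[0,0,0],[0,0,0]]]' 0 40
```

```text
time: 2.9
tool_pos: [484.0, 250.0, 15.8]
eef_rot: [-0.0, 0.682, 0.732, -0.001]
ft_force: [-0.9, 0.1, -0.2]
width: 0.401
finger_force: 0.0
time: 3.32
tool_pos: [484.5, 250.2, 16.6]
eef_rot: [0.0, 0.681, 0.732, 0.0]
ft_force: [0.4, -0.5, -0.6]
width: 0.173
finger_force: 40.7
```

```bash
python3 -m crank '[[[0,0,0],[0,0,0]],[[0,0,1],[0,0,0]],[[0,0,2],[0,0,0]],[[0,0,3],[0,0,0]],[[0,0,3],[0,0,0]]]' 0 70
python3 -m crank '[[[0,-1.2,2],[0,0,0]],[[0.5,-2.4,1],[0,0,0]],[[0.9,-3.6,0.5],[0,0,2]],[[0.9,-3.6,0],[0,0,2]],[[0.9,-3.6,0],[0,0,2]]]'
python3 -m crank '[[[0.9,-3.6,0],[0,0,1.75]],[[0.9,-3.6,0],[0.8,-4,0]],[[0.9,-3.6,0],[0.9,-4,0]],[[0.9,-3.6,0],[0.8,-4,0]],[[0.5,-3.6,0],[0.8,-3.66,0]]]'
python3 -m crank '[[[0.2,-2.4,0],[0,0,0]],[[0,-1.2,0],[0,0,0]],[[0,0,0],[0,0,0]],[[0,0,0],[0,0,0]],[[0,0,0],[0,0,0]]]'
python3 - <<'E'
from h import *
snap('scene','s2',(120,90,330,250),3.7)
E
```

```text
time: 3.73
tool_pos: [483.2, 249.8, 106.7]
eef_rot: [-0.001, 0.681, 0.732, -0.002]
ft_force: [1.1, 0.6, -1.7]
width: 0.166
finger_force: 69.3
time: 4.15
tool_pos: [516.7, 105.2, 143.1]
eef_rot: [0.001, 0.641, 0.767, 0.001]
ft_force: [1.4, 0.6, -2.7]
width: 0.165
finger_force: 69.3
time: 4.57
tool_pos: [557.6, -75.4, 142.5]
eef_rot: [0.089, 0.624, 0.769, 0.109]
ft_force: [-0.2, 1.2, -2.0]
width: 0.17
finger_force: 69.4
time: 4.98
tool_pos: [559.5, -108.5, 141.8]
eef_rot: [0.087, 0.624, 0.769, 0.108]
ft_force: [-0.3, 0.4, -2.1]
width: 0.168
finger_force: 69.5
```

View pics/s2.png

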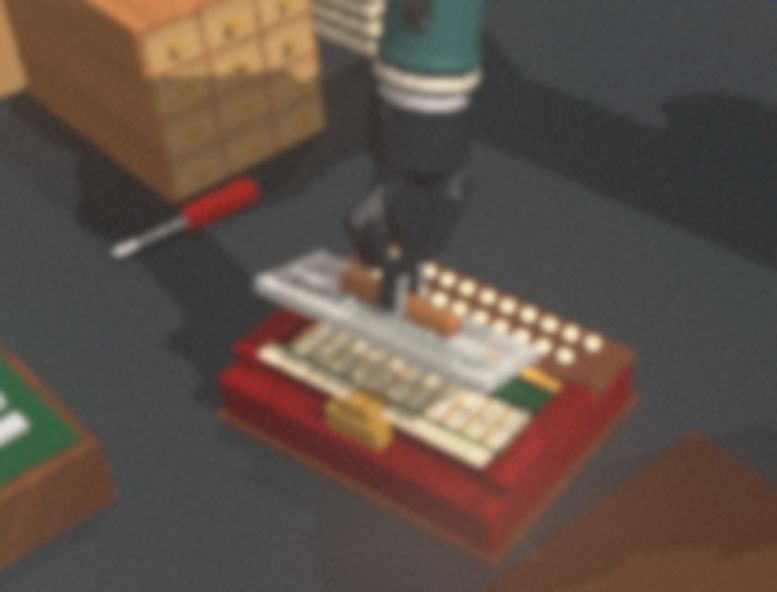

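The grille is held level along y with the far edge up, above the opening (catch at crop (360,420), ledge end at (545,380)). Next I check alignment from the top camera.

```bash
cat >> h.py <<'E'
from scipy.spatial.transform import Rotation as Ro
PSI=0.2077; ORG=np.array([544,-114.3,0.]); TZ=12.6
def st():
    o=get_obs();q=o['eef_rot'];R=Ro.from_quat(q,scalar_first=True).as_matrix()
    C=Ro.from_euler('z',PSI).as_matrix()
    gx=R[:,1]*np.sign(R[0,1]);gz=-R[:,2];G=C.T@np.stack([gx,np.cross(gz,gx),gz],1)
    p=C.T@(o['tool_pos']-ORG)
    f=lambda x,z:(p+G@np.array([x-4,0,z-TZ])).round(1)
    print('t',round(o['time'],2),'tilt %.3f roll %.3f yawerr %.4f'%(np.arctan2(G[2,0],G[0,0]),np.arctan2(G[2,1],G[2,2]),np.arctan2(G[1,0],G[0,0])),'tip',f(-45,0),'edge',f(45,0),'tcp',p.round(1),'Fcase',(C.T@o['ft_force']).round(1),'M',(C.T@o['moment']).round(2),'w %.3f'%o['width'])
E
python3 - <<'E'
from h import *
st(); snap('top','t2',(225,150,335,240),7); st()
E
```

```text
t 5.03 tilt 0.279 roll 0.001 yawerr 0.0004 tip [-27.1   2.8 116.2] edge [ 59.4   2.8 141. ] tcp [ 16.5   2.8 141.8] Fcase [ 0.5  0.3 -2. ] M [-0.    0.27 -0.03] w 0.166
t 5.08 tilt 0.279 roll 0.001 yawerr 0.0007 tip [-27.1   2.8 116.1] edge [ 59.4   2.9 140.9] tcp [ 16.6   2.8 141.8] Fcase [ 0.2 -0.5 -2.4] M [-0.    0.21 -0.01] w 0.174
```

View pics/t2.png

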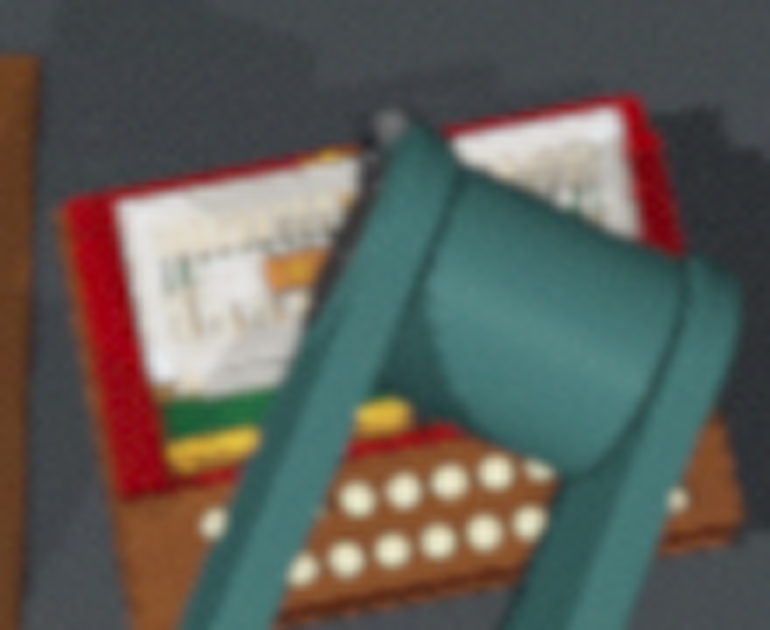

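The top view shows the grille's far corners at crop (115,200) and (625,105), ledge left end at (165,460), and left cheek inner edge at about x=150. Next I compute the y offset.

Run:
```python
from h import *
C=Ro.from_euler('z',PSI).as_matrix()
f=lambda u,v,h:(C.T@(onplane('top',225+u/7-.43,150+v/7-.43,h)-ORG)).round(1)
a=f(115,200,150.5);b=f(625,105,150.5);print('grille far corners',a,b,(a+b)/2)
print('cheek inner L bottom',f(162,440,67), 'outer L',f(62,210,67),f(120,495,67),'outer R top',f(640,98,67),'ledge end',f(168,472,69.5))
print('outer far edge R', f(640,98,67))
```

```text
grille far corners [ 58.9 114.7 150.5] [  58.6 -111.5  150.5] [ 58.75   1.6  150.5 ]
cheek inner L bottom [-36.8 113.1  67. ] outer L [ 78.2 138.7  67. ] [-58.1 136.7  67. ] outer R top [  80.  -137.2   67. ] ledge end [-52.1 113.2  69.5]
outer far edge R [  80.  -137.2   67. ]
```

```bash
python3 -m crank '[[[0,-0.16,-1.5],[0,0,0]],[[0,0,-1.5],[0,0,0]],[[0,0,-1],[0,0,0]],[[0,0,-0.5],[0,0,0]],[[0,0,0],[0,0,0]]]' >/dev/null
python3 -c "from h import *;st()"
python3 -m crank '[[[0,0,-0.1],[0,0,0]],[[0,0,-0.1],[0,0,0]],[[0,0,-0.1],[0,0,0]],[[0,0,0],[0,0,0]]]' >/dev/null
python3 -c "from h import *;st()"
```

```text
t 5.5 tilt 0.276 roll 0.003 yawerr -0.0007 tip [-28.6   1.2  69.3] edge [58.   1.2 93.9] tcp [15.1  1.1 94.8] Fcase [-0.5  0.6 -2.6] M [-0.01  0.25 -0.01] w 0.168
t 5.83 tilt 0.280 roll -0.000 yawerr -0.0012 tip [-27.5  -0.5  68.7] edge [59.  -0.6 93.6] tcp [16.1 -0.5 94.4] Fcase [-0.1  0.7 -2.3] M [-0.03  0.22  0.01] w 0.164
```

```bash
cat > chk.py <<'E'
# exit 1 (stop chain) if case-frame force beyond limits: args axis thr (offset-baseline in N)
import sys
from h import *
st();o=get_obs();F=Ro.from_euler('z',PSI).as_matrix().T@o['ft_force']-np.array([0,0.3,-2.3])
i='xyz'.index(sys.argv[1]);sys.exit(1 if F[i]*np.sign(float(sys.argv[2]))>abs(float(sys.argv[2])) or np.linalg.norm(F)>8 else 0)
E
D='python3 chk.py z 1.5'
python3 -m crank '[[[0,0,-0.1],[0,0,0]],[[0,0,-0.1],[0,0,0]],[[0,0,0],[0,0,0]]]' >/dev/null; $D &&
python3 -m crank '[[[0,0,-0.05],[0,0,0]],[[0,0,-0.05],[0,0,0]],[[0,0,0],[0,0,0]]]' >/dev/null && $D &&
python3 -m crank '[[[0,0,-0.05],[0,0,0]],[[0,0,-0.05],[0,0,0]],[[0,0,0],[0,0,0]]]' >/dev/null && $D &&
python3 -m crank '[[[0,0,-0.05],[0,0,0]],[[0,0,-0.05],[0,0,0]],[[0,0,0],[0,0,0]]]' >/dev/null && $D &&
python3 -m crank '[[[0,0,-0.05],[0,0,0]],[[0,0,-0.05],[0,0,0]],[[0,0,0],[0,0,0]]]' >/dev/null && $D &&
python3 -m crank '[[[0,0,-0.05],[0,0,0]],[[0,0,-0.05],[0,0,0]],[[0,0,0],[0,0,0]]]' >/dev/null && $D &&
python3 -m crank '[[[0,0,-0.05],[0,0,0]],[[0,0,-0.05],[0,0,0]],[[0,0,0],[0,0,0]]]' >/dev/null && $D
```

```text
t 6.08 tilt 0.279 roll 0.000 yawerr -0.0015 tip [-27.9  -0.2  66. ] edge [58.6 -0.4 90.8] tcp [15.7 -0.3 91.6] Fcase [-0.5 -0.  -2.7] M [ 0.01  0.26 -0.04] w 0.168
t 6.33 tilt 0.279 roll 0.000 yawerr -0.0014 tip [-27.9  -0.2  65. ] edge [58.6 -0.3 89.8] tcp [15.7 -0.3 90.6] Fcase [ 0.3  0.1 -2.5] M [0.   0.31 0.03] w 0.166
t 6.58 tilt 0.279 roll 0.001 yawerr -0.0014 tip [-27.9  -0.2  64. ] edge [58.6 -0.3 88.8] tcp [15.7 -0.2 89.6] Fcase [-0.7  0.  -2.6] M [ 0.    0.19 -0.  ] w 0.165
t 6.83 tilt 0.279 roll 0.000 yawerr -0.0014 tip [-27.9  -0.2  63. ] edge [58.6 -0.3 87.8] tcp [15.7 -0.3 88.6] Fcase [-1.  -0.4 -2.2] M [-0.02  0.23  0.03] w 0.160
t 7.08 tilt 0.279 roll 0.001 yawerr -0.0014 tip [-27.9  -0.2  62. ] edge [58.6 -0.3 86.8] tcp [15.7 -0.2 87.6] Fcase [-0.5 -0.1 -2.2] M [-0.    0.23 -0.04] w 0.166
t 7.33 tilt 0.279 roll 0.000 yawerr -0.0014 tip [-27.9  -0.2  61. ] edge [58.6 -0.3 85.8] tcp [15.7 -0.3 86.6] Fcase [ 0.5 -0.1 -2.6] M [0.04 0.18 0.01] w 0.163
t 7.58 tilt 0.279 roll 0.001 yawerr -0.0015 tip [-27.9  -0.2  60. ] edge [58.6 -0.3 84.8] tcp [15.7 -0.3 85.6] Fcase [ 0.2  0.4 -2.5] M [0.01 0.22 0.02] w 0.165
```

```bash
D='python3 chk.py z 1.5'
python3 -m crank '[[[0,0,-0.05],[0,0,0]],[[0,0,-0.05],[0,0,0]],[[0,0,0],[0,0,0]]]' >/dev/null; $D &&
python3 -m crank '[[[0,0,-0.05],[0,0,0]],[[0,0,-0.05],[0,0,0]],[[0,0,0],[0,0,0]]]' >/dev/null && $D &&
python3 -m crank '[[[0,0,-0.05],[0,0,0]],[[0,0,-0.05],[0,0,0]],[[0,0,0],[0,0,0]]]' >/dev/null && $D &&
python3 -m crank '[[[0,0,-0.05],[0,0,0]],[[0,0,-0.05],[0,0,0]],[[0,0,0],[0,0,0]]]' >/dev/null && $D &&
python3 -m crank '[[[0,0,-0.05],[0,0,0]],[[0,0,-0.05],[0,0,0]],[[0,0,0],[0,0,0]]]' >/dev/null && $D &&
python3 -m crank '[[[0,0,-0.05],[0,0,0]],[[0,0,-0.05],[0,0,0]],[[0,0,0],[0,0,0]]]' >/dev/null && $D
```

```text
t 7.83 tilt 0.280 roll 0.000 yawerr -0.0013 tip [-27.7  -0.3  59.2] edge [58.8 -0.4 84.1] tcp [15.9 -0.3 84.9] Fcase [-0.6 -0.6 -1.7] M [0.04 0.23 0.01] w 0.166
t 8.08 tilt 0.280 roll -0.000 yawerr -0.0011 tip [-27.5  -0.3  58.9] edge [59.  -0.4 83.8] tcp [16.1 -0.4 84.6] Fcase [-1.7  0.3  1.8] M [ 0.19  0.54 -0.  ] w 0.166
```

```bash
D='python3 chk.py x 2.5'
python3 -m crank '[[[0,0,0.05],[0,0,0]],[[0,0,0],[0,0,0]],[[0,0,0],[0,0,0]]]' >/dev/null; $D &&
python3 -m crank '[[[-0.098,-0.021,0],[0,0,0]],[[-0.098,-0.021,0],[0,0,0]],[[0,0,0],[0,0,0]]]' >/dev/null && $D &&
python3 -m crank '[[[-0.098,-0.021,0],[0,0,0]],[[-0.098,-0.021,0],[0,0,0]],[[0,0,0],[0,0,0]]]' >/dev/null && $D &&
python3 -m crank '[[[-0.098,-0.021,0],[0,0,0]],[[-0.098,-0.021,0],[0,0,0]],[[0,0,0],[0,0,0]]]' >/dev/null && $D &&
python3 -m crank '[[[-0.098,-0.021,0],[0,0,0]],[[0,0,0],[0,0,0]]]' >/dev/null && $D &&
python3 -m crank '[[[-0.098,-0.021,0],[0,0,0]],[[0,0,0],[0,0,0]]]' >/dev/null && $D &&
python3 -m crank '[[[-0.098,-0.021,0],[0,0,0]],[[0,0,0],[0,0,0]]]' >/dev/null && $D
```

```text
t 8.33 tilt 0.280 roll 0.000 yawerr -0.0013 tip [-27.6  -0.3  59. ] edge [58.9 -0.4 83.9] tcp [16.  -0.4 84.6] Fcase [-0.7  0.1  1.4] M [0.16 0.42 0.01] w 0.165
t 8.58 tilt 0.281 roll -0.000 yawerr -0.0015 tip [-29.2  -0.5  59.1] edge [57.3 -0.6 84. ] tcp [14.4 -0.6 84.8] Fcase [ 1.7 -0.  -0.2] M [ 0.01 -0.08  0.02] w 0.168
t 8.83 tilt 0.281 roll -0.000 yawerr -0.0013 tip [-31.5  -0.5  59.1] edge [55.  -0.6 84. ] tcp [12.1 -0.6 84.7] Fcase [2.5 0.3 1.3] M [ 0.01 -0.17 -0.03] w 0.169
```

```bash
D='python3 chk.py x 3.2'
python3 -m crank '[[[0,0,0.03],[0,0,0]],[[-0.098,-0.021,0],[0,0,0]],[[0,0,0],[0,0,0]]]' >/dev/null; $D &&
python3 -m crank '[[[-0.098,-0.021,0],[0,0,0]],[[0,0,0],[0,0,0]]]' >/dev/null && $D &&
python3 -m crank '[[[-0.098,-0.021,0],[0,0,0]],[[0,0,0],[0,0,0]]]' >/dev/null && $D &&
python3 -m crank '[[[-0.098,-0.021,0],[0,0,0]],[[0,0,0],[0,0,0]]]' >/dev/null && $D &&
python3 -m crank '[[[-0.098,-0.021,0],[0,0,0]],[[0,0,0],[0,0,0]]]' >/dev/null && $D &&
python3 -m crank '[[[-0.098,-0.021,0],[0,0,0]],[[0,0,0],[0,0,0]]]' >/dev/null && $D
```

```text
t 9.08 tilt 0.280 roll 0.000 yawerr -0.0013 tip [-32.9  -0.4  59. ] edge [53.6 -0.5 83.8] tcp [10.8 -0.4 84.6] Fcase [1.7 0.1 0.2] M [-0.05 -0.06  0.02] w 0.169
t 9.25 tilt 0.280 roll 0.000 yawerr -0.0013 tip [-33.8  -0.3  59. ] edge [52.7 -0.4 83.9] tcp [ 9.8 -0.4 84.7] Fcase [ 1.9 -0.3  1.6] M [-0.01 -0.08 -0.04] w 0.166
t 9.42 tilt 0.280 roll 0.000 yawerr -0.0014 tip [-34.9  -0.3  59. ] edge [51.6 -0.4 83.9] tcp [ 8.8 -0.4 84.7] Fcase [1.9 0.1 1. ] M [ 0.05 -0.11 -0.02] w 0.163
t 9.58 tilt 0.280 roll 0.000 yawerr -0.0014 tip [-35.9  -0.3  59. ] edge [50.6 -0.4 83.9] tcp [ 7.7 -0.3 84.7] Fcase [ 2.6 -0.6  1. ] M [-0.05 -0.11  0.05] w 0.167
t 9.75 tilt 0.280 roll 0.000 yawerr -0.0014 tip [-36.9  -0.3  59. ] edge [49.6 -0.4 83.8] tcp [ 6.7 -0.3 84.6] Fcase [1.9 0.6 1.8] M [ 0.04 -0.11  0.01] w 0.169
t 9.92 tilt 0.279 roll 0.000 yawerr -0.0014 tip [-37.9  -0.3  59. ] edge [48.6 -0.4 83.8] tcp [ 5.7 -0.3 84.6] Fcase [ 1.7 -0.6  1.7] M [ 0.04 -0.17 -0.04] w 0.163
```

```bash
D='python3 chk.py x 3.5'
python3 -m crank '[[[-0.098,-0.021,0],[0,0,0]],[[0,0,0],[0,0,0]]]' >/dev/null; $D &&
python3 -m crank '[[[-0.098,-0.021,0],[0,0,0]],[[0,0,0],[0,0,0]]]' >/dev/null && $D &&
python3 -m crank '[[[-0.098,-0.021,0],[0,0,0]],[[0,0,0],[0,0,0]]]' >/dev/null && $D &&
python3 -m crank '[[[-0.098,-0.021,0],[0,0,0]],[[0,0,0],[0,0,0]]]' >/dev/null && $D &&
python3 -m crank '[[[-0.098,-0.021,0],[0,0,0]],[[0,0,0],[0,0,0]]]' >/dev/null && $D &&
python3 -m crank '[[[-0.098,-0.021,0],[0,0,0]],[[0,0,0],[0,0,0]]]' >/dev/null && $D &&
python3 -m crank '[[[-0.098,-0.021,0],[0,0,0]],[[0,0,0],[0,0,0]]]' >/dev/null && $D &&
python3 -m crank '[[[-0.098,-0.021,0],[0,0,0]],[[0,0,0],[0,0,0]]]' >/dev/null && $D
```

```text
t 10.08 tilt 0.279 roll 0.000 yawerr -0.0014 tip [-38.9  -0.3  59. ] edge [47.6 -0.4 83.8] tcp [ 4.7 -0.3 84.6] Fcase [ 2.4 -0.1  1.9] M [ 0.01 -0.11  0.05] w 0.168
t 10.25 tilt 0.279 roll 0.000 yawerr -0.0014 tip [-39.9  -0.3  59. ] edge [46.6 -0.4 83.8] tcp [ 3.7 -0.4 84.6] Fcase [2.2 0.3 2.8] M [ 0.02 -0.08  0.01] w 0.167
t 10.42 tilt 0.279 roll 0.000 yawerr -0.0014 tip [-40.9  -0.3  59. ] edge [45.6 -0.4 83.8] tcp [ 2.7 -0.4 84.6] Fcase [ 3.2 -0.   1.9] M [ 0.01 -0.19 -0.06] w 0.165
t 10.58 tilt 0.279 roll 0.000 yawerr -0.0014 tip [-41.9  -0.3  59. ] edge [44.6 -0.4 83.8] tcp [ 1.7 -0.4 84.6] Fcase [1.6 0.1 2. ] M [ 0.03 -0.16 -0.03] w 0.165
t 10.75 tilt 0.279 roll 0.000 yawerr -0.0013 tip [-42.9  -0.3  59. ] edge [43.6 -0.4 83.8] tcp [ 0.7 -0.4 84.6] Fcase [2.8 0.4 2. ] M [-0.   -0.11 -0.03] w 0.166
t 10.92 tilt 0.279 roll 0.000 yawerr -0.0015 tip [-44.   -0.3  59. ] edge [42.6 -0.4 83.8] tcp [-0.3 -0.4 84.6] Fcase [1.7 0.1 3.2] M [-0.01 -0.15  0.05] w 0.164
t 11.08 tilt 0.279 roll 0.000 yawerr -0.0014 tip [-44.9  -0.3  59. ] edge [41.6 -0.4 83.8] tcp [-1.3 -0.4 84.6] Fcase [1.8 0.1 3.1] M [-0.01 -0.15 -0.01] w 0.164
t 11.25 tilt 0.280 roll 0.000 yawerr -0.0016 tip [-45.6  -0.3  59. ] edge [40.8 -0.5 83.9] tcp [-2.  -0.4 84.7] Fcase [3.1 0.8 1.6] M [ 0.05 -0.33 -0.07] w 0.166
```

```bash
D='python3 chk.py x 4.8'
python3 -m crank '[[[-0.049,-0.01,0],[0,0,0]],[[0,0,0],[0,0,0]]]' >/dev/null; $D &&
python3 -m crank '[[[-0.049,-0.01,0],[0,0,0]],[[0,0,0],[0,0,0]]]' >/dev/null && $D &&
python3 -m crank '[[[-0.049,-0.01,0],[0,0,0]],[[0,0,0],[0,0,0]]]' >/dev/null && $D &&
python3 -m crank '[[[-0.049,-0.01,0],[0,0,0]],[[0,0,0],[0,0,0]]]' >/dev/null && $D
```

```text
t 11.42 tilt 0.281 roll 0.000 yawerr -0.0016 tip [-45.8  -0.3  59.1] edge [40.7 -0.5 84.1] tcp [-2.2 -0.4 84.8] Fcase [ 4.8 -0.2  0.3] M [-0.03 -0.72 -0.1 ] w 0.167
t 11.58 tilt 0.282 roll 0.000 yawerr -0.0017 tip [-45.9  -0.4  59.2] edge [40.6 -0.5 84.2] tcp [-2.3 -0.4 84.9] Fcase [ 6.8 -0.6  0. ] M [ 0.01 -0.96 -0.11] w 0.166
```

```bash
D='python3 chk.py z -4'
python3 -m crank '[[[0.05,0.01,0.05],[0,0,0]],[[0,0,0],[0,0,0]]]' >/dev/null; $D &&
python3 -m crank '[[[0,0,0.05],[0,0,0]],[[0,0,0],[0,0,0]]]' >/dev/null && $D &&
python3 -m crank '[[[0,0,0.05],[0,0,0]],[[0,0,0],[0,0,0]]]' >/dev/null && $D &&
python3 -m crank '[[[0,0,0.05],[0,0,0]],[[0,0,0],[0,0,0]]]' >/dev/null && $D
```

```text
t 11.75 tilt 0.280 roll 0.000 yawerr -0.0016 tip [-45.8  -0.4  59.2] edge [40.7 -0.5 84.1] tcp [-2.2 -0.4 84.9] Fcase [ 5.1 -0.2 -0.2] M [-0.09 -0.84 -0.15] w 0.162
t 11.92 tilt 0.280 roll 0.000 yawerr -0.0018 tip [-45.9  -0.3  59.4] edge [40.6 -0.5 84.3] tcp [-2.3 -0.4 85. ] Fcase [ 6.1 -1.4 -1.8] M [-0.1  -1.02 -0.11] w 0.165
t 12.08 tilt 0.280 roll 0.001 yawerr -0.0019 tip [-46.   -0.3  59.5] edge [40.5 -0.4 84.4] tcp [-2.4 -0.4 85.2] Fcase [ 6.7 -0.7 -3.1] M [-0.16 -1.08 -0.08] w 0.164
t 12.25 tilt 0.280 roll 0.001 yawerr -0.0020 tip [-46.   -0.2  59.7] edge [40.5 -0.4 84.6] tcp [-2.4 -0.3 85.4] Fcase [ 8.1 -1.7 -5.2] M [-0.26 -1.19 -0.13] w 0.164
```

The tongue is hooked: lifting meets resistance from above. I'll ease off and swing down about the tongue tip.

```bash
python3 -m crank '[[[0.03,0.006,-0.1],[0,0,0]],[[0.02,0.004,-0.08],[0,0,0]],[[0,0,0],[0,0,0]]]' >/dev/null; D='python3 chk.py z 6'; $D &&
python3 -m crank '[[[0.043,0.009,-0.077],[-0.2,0.98,0]],[[0.042,0.009,-0.077],[-0.21,0.98,0]],[[0,0,0],[0,0,0]]]' >/dev/null && $D &&
python3 -m crank '[[[0.04,0.008,-0.078],[-0.2,0.98,0]],[[0.04,0.008,-0.079],[-0.21,0.98,0]],[[0,0,0],[0,0,0]]]' >/dev/null && $D
```

```text
t 12.5 tilt 0.279 roll 0.000 yawerr -0.0014 tip [-45.7  -0.3  59.1] edge [40.8 -0.4 83.9] tcp [-2.1 -0.4 84.7] Fcase [ 3.8 -0.8 -0.5] M [-0.07 -0.54 -0.12] w 0.166
t 12.75 tilt 0.243 roll 0.000 yawerr -0.0009 tip [-45.7  -0.3  59.1] edge [41.6 -0.4 80.7] tcp [-1.2 -0.4 83.1] Fcase [2.9 0.2 1.4] M [-0.03 -0.36 -0.08] w 0.168
t 13.0 tilt 0.208 roll 0.000 yawerr -0.0008 tip [-45.8  -0.3  59. ] edge [42.3 -0.4 77.6] tcp [-0.5 -0.3 81.4] Fcase [3.  0.1 1.6] M [-0.02 -0.33 -0.14] w 0.165
```

```bash
D='python3 chk.py z 7'
python3 -m crank '[[[0.037,0.008,-0.08],[-0.2,0.98,0]],[[0.037,0.008,-0.08],[-0.21,0.98,0]],[[0,0,0],[0,0,0]]]' >/dev/null && $D &&
python3 -m crank '[[[0.034,0.007,-0.081],[-0.2,0.98,0]],[[0.034,0.007,-0.081],[-0.21,0.98,0]],[[0,0,0],[0,0,0]]]' >/dev/null && $D &&
python3 -m crank '[[[0.032,0.007,-0.082],[-0.2,0.98,0]],[[0,0,0],[0,0,0]]]' >/dev/null && $D
```

```text
t 13.25 tilt 0.172 roll 0.000 yawerr -0.0009 tip [-45.9  -0.3  59. ] edge [42.8 -0.4 74.4] tcp [ 0.2 -0.4 79.8] Fcase [ 2.3 -0.3  2.1] M [-0.1  -0.28 -0.16] w 0.164
t 13.5 tilt 0.137 roll 0.000 yawerr -0.0009 tip [-46.   -0.3  59.2] edge [43.1 -0.4 71.6] tcp [ 0.8 -0.4 78.4] Fcase [-0.  -0.4  3.9] M [ 0.02 -0.13 -0.09] w 0.165
t 13.67 tilt 0.120 roll 0.000 yawerr -0.0011 tip [-46.   -0.3  59. ] edge [43.3 -0.4 69.8] tcp [ 1.1 -0.4 77.4] Fcase [0.9 0.7 1.6] M [-0.02 -0.06 -0.09] w 0.166
```

```bash
D='python3 chk.py z 8'
python3 -m crank '[[[0.031,0.006,-0.082],[-0.2,0.98,0]],[[0,0,0],[0,0,0]]]' >/dev/null && $D &&
python3 -m crank '[[[0.03,0.006,-0.083],[-0.21,0.98,0]],[[0,0,0],[0,0,0]]]' >/dev/null && $D &&
python3 -m crank '[[[0.029,0.006,-0.083],[-0.2,0.98,0]],[[0,0,0],[0,0,0]]]' >/dev/null && $D &&
python3 -m crank '[[[0.027,0.006,-0.084],[-0.2,0.98,0]],[[0,0,0],[0,0,0]]]' >/dev/null && $D
```

```text
t 13.83 tilt 0.103 roll 0.001 yawerr -0.0011 tip [-46.1  -0.3  58.9] edge [43.5 -0.4 68.1] tcp [ 1.4 -0.4 76.5] Fcase [ 0.9 -0.2  2.3] M [-0.12  0.01 -0.12] w 0.166
t 14.0 tilt 0.085 roll 0.001 yawerr -0.0011 tip [-46.1  -0.3  58.9] edge [43.6 -0.4 66.5] tcp [ 1.6 -0.4 75.6] Fcase [1.1 0.3 2.4] M [-0.05  0.09 -0.15] w 0.168
t 14.17 tilt 0.067 roll 0.001 yawerr -0.0012 tip [-46.1  -0.3  58.9] edge [43.7 -0.4 65. ] tcp [ 1.9 -0.4 74.8] Fcase [1.1 0.2 1.7] M [-0.02  0.15 -0.05] w 0.165
t 14.33 tilt 0.050 roll 0.001 yawerr -0.0012 tip [-46.2  -0.3  58.9] edge [43.7 -0.4 63.4] tcp [ 2.1 -0.4 73.9] Fcase [-0.6 -0.4  2.7] M [-0.05  0.25 -0.07] w 0.167
```

```bash
D='python3 chk.py z 8'
python3 -m crank '[[[0.025,0.005,-0.085],[-0.2,0.98,0]],[[0,0,0],[0,0,0]]]' >/dev/null && $D &&
python3 -m crank '[[[0.023,0.005,-0.085],[-0.21,0.98,0]],[[0,0,0],[0,0,0]]]' >/dev/null && $D &&
python3 -m crank '[[[0.012,0.002,-0.043],[-0.1,0.49,0]],[[0,0,0],[0,0,0]]]' >/dev/null && $D &&
python3 -m crank '[[[0.012,0.002,-0.043],[-0.1,0.49,0]],[[0,0,0],[0,0,0]]]' >/dev/null && $D
```

```text
t 14.5 tilt 0.032 roll 0.001 yawerr -0.0012 tip [-46.2  -0.3  58.9] edge [43.8 -0.4 61.8] tcp [ 2.4 -0.3 73.1] Fcase [-0.6 -0.2  3. ] M [-0.11  0.37 -0.09] w 0.167
t 14.67 tilt 0.015 roll 0.001 yawerr -0.0012 tip [-46.1  -0.3  58.9] edge [43.9 -0.4 60.2] tcp [ 2.7 -0.4 72.2] Fcase [-0.7  0.1  2.5] M [-0.09  0.35 -0.09] w 0.166
t 14.83 tilt 0.007 roll 0.001 yawerr -0.0012 tip [-46.1  -0.3  58.9] edge [43.9 -0.4 59.6] tcp [ 2.8 -0.3 71.9] Fcase [-1.   0.2  2.3] M [-0.12  0.31 -0.07] w 0.169
t 15.0 tilt -0.001 roll 0.001 yawerr -0.0013 tip [-46.1  -0.3  59.3] edge [43.9 -0.4 59.2] tcp [ 2.9 -0.3 71.9] Fcase [-2.1 -0.4  3.3] M [-0.03  0.48 -0.02] w 0.171
```

```bash
D='python3 chk.py z 10'
python3 -m crank '[[[0,0,-0.03],[-0.1,0.49,0]],[[0,0,0],[0,0,0]]]' >/dev/null && $D &&
python3 -m crank '[[[0,0,-0.03],[-0.1,0.49,0]],[[0,0,0],[0,0,0]]]' >/dev/null && $D
python3 - <<'E'
from h import *
snap('scene','s3',(190,140,290,220),8); st()
E
```

```text
t 15.17 tilt -0.010 roll 0.001 yawerr -0.0014 tip [-46.1  -0.3  59.7] edge [43.9 -0.4 58.8] tcp [ 3.  -0.4 71.8] Fcase [-2.9  1.   5. ] M [ 0.    0.26 -0.06] w 0.164
t 15.33 tilt -0.018 roll 0.001 yawerr -0.0014 tip [-46.   -0.3  60.4] edge [44.  -0.4 58.8] tcp [ 3.2 -0.4 72.1] Fcase [-2.9  1.6  6.6] M [ 0.11  0.33 -0.06] w 0.165
t 15.38 tilt -0.018 roll 0.001 yawerr -0.0014 tip [-46.   -0.3  60.3] edge [44.  -0.5 58.8] tcp [ 3.2 -0.4 72.1] Fcase [-3.7  1.2  5.6] M [0.11 0.3  0.01] w 0.164
```

View pics/s3.png

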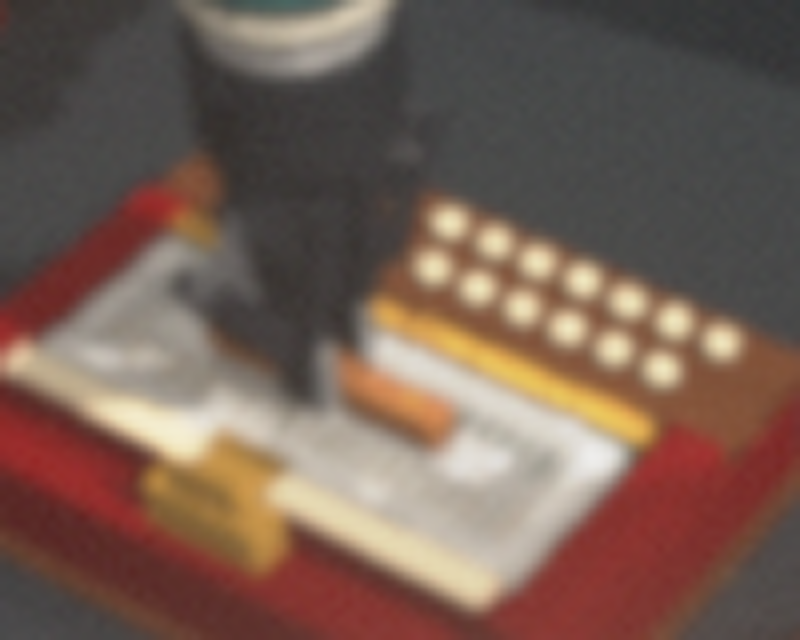

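The grille sits in the opening with its plate flush below the ivory wall strip; the catch is at crop (215,505). It is unclear whether the catch snapped, so I compare its position with the start picture.

```bash
cat > cc.py <<'E'
import sys
from h import *
c=calibration('scene');V=np.array(c['view'])
def px(p):
    q=V[:3,:3]@p+V[:3,3];return np.array([c['fx']*q[0]/q[2]+c['cx'],c['fy']*q[1]/q[2]+c['cy']])
C=Ro.from_euler('z',PSI).as_matrix()
a=px(ORG+C@[50,0,75]);print('catch px',a,'dpx per +1mm x',px(ORG+C@[51,0,75])-a)
def g(f): return np.load(f'pics/{f}.npz')['im'].astype(np.float32)
def brass(im):
    h=cv2.cvtColor(im.astype(np.uint8),cv2.COLOR_RGB2HSV).astype(int);return h
for f in sys.argv[1:]:
    r=[]
    for (x0,y0,x1,y1) in((206,192,228,213),(196,200,250,240)):
        A=g('s0');B=g(f)[y0:y1,x0:x1]
        gs=lambda i:cv2.resize(cv2.cvtColor(i.astype(np.uint8),cv2.COLOR_RGB2GRAY).astype(np.float32),None,fx=8,fy=8,interpolation=cv2.INTER_CUBIC)
        m=cv2.matchTemplate(gs(A[y0-4:y1+4,x0-4:x1+4]),gs(B),cv2.TM_CCOEFF_NORMED);_,v,_,l=cv2.minMaxLoc(m);r.append((round(v,3),l[0]/8-4,l[1]/8-4))
    print(f,'shift of s0 wrt it: catch',r[0],'body',r[1])
E
python3 cc.py s2 s3
python3 - <<'E'
from h import *
a=np.load('pics/s0.npz')['im'][185:220,200:236];b=np.load('pics/s3.npz')['im'][185:220,200:236]
c=np.hstack([cv2.resize(i,None,fx=11,fy=11,interpolation=cv2.INTER_CUBIC) for i in(a,b)]);cv2.imwrite('pics/cmp.png',c[:,:,::-1])
E
```

```text
catch px [221.16973257 196.11359426] dpx per +1mm x [-0.21317746  0.19825733]
s2 shift of s0 wrt it: catch (0.899, 0.125, -0.375) body (0.982, -0.125, -0.125)
s3 shift of s0 wrt it: catch (0.979, -0.125, 0.0) body (0.993, 0.0, 0.125)
```

View pics/cmp.png

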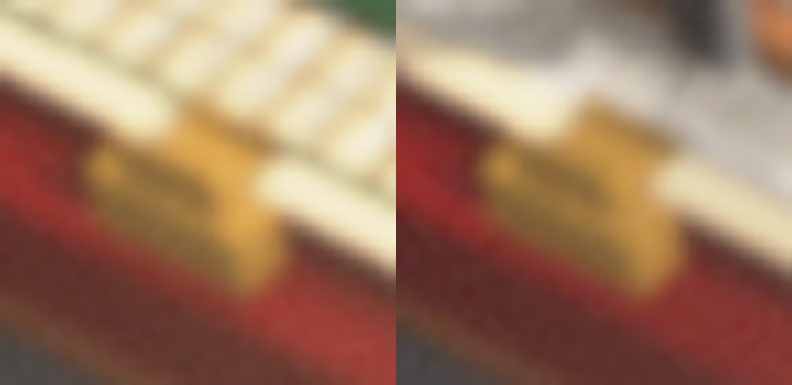

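The catch sits at the same pixels as at the start (tip about (200,98) in both halves), so it looks out. I'll relax the push, then pull up gently to confirm by feel.

```bash
D='python3 chk.py z -7'
python3 -m crank '[[[0,0,0.03],[0.1,-0.49,0]],[[0,0,0.03],[0.1,-0.49,0]],[[0,0,0],[0,0,0]]]' >/dev/null && $D
python3 -m crank '[[[-0.012,-0.002,0.043],[0.1,-0.49,0]],[[0,0,0],[0,0,0]]]' >/dev/null && $D &&
python3 -m crank '[[[-0.012,-0.002,0.043],[0.1,-0.49,0]],[[0,0,0],[0,0,0]]]' >/dev/null && $D &&
python3 -m crank '[[[-0.012,-0.002,0.043],[0.1,-0.49,0]],[[0,0,0],[0,0,0]]]' >/dev/null && $D &&
python3 -m crank '[[[-0.012,-0.002,0.043],[0.1,-0.49,0]],[[0,0,0],[0,0,0]]]' >/dev/null && $D
```

```text
t 15.63 tilt 0.001 roll 0.001 yawerr -0.0015 tip [-45.8  -0.3  59.2] edge [44.2 -0.5 59.3] tcp [ 3.2 -0.4 71.8] Fcase [-1.3  0.1  3.1] M [0.   0.22 0.  ] w 0.162
t 15.8 tilt 0.009 roll 0.001 yawerr -0.0015 tip [-45.8  -0.3  59. ] edge [44.2 -0.5 59.8] tcp [ 3.  -0.4 72. ] Fcase [-0.  -0.8  2.5] M [-0.08  0.22 -0.01] w 0.165
t 15.97 tilt 0.018 roll 0.001 yawerr -0.0015 tip [-45.8  -0.3  59. ] edge [44.1 -0.4 60.6] tcp [ 2.9 -0.4 72.4] Fcase [ 0.1 -0.2  1.5] M [-0.04  0.25 -0.03] w 0.170
t 16.13 tilt 0.027 roll 0.001 yawerr -0.0015 tip [-45.8  -0.3  58.7] edge [44.1 -0.4 61.1] tcp [ 2.8 -0.4 72.6] Fcase [ 1.7 -0.5 -0.7] M [-0.18  0.22 -0.05] w 0.168
t 16.3 tilt 0.035 roll 0.001 yawerr -0.0015 tip [-45.8  -0.2  58.3] edge [44.1 -0.4 61.5] tcp [ 2.7 -0.3 72.6] Fcase [ 3.8 -1.7 -4.3] M [-0.31  0.06 -0.04] w 0.164
```

The upward pull is resisted after about 1.5 mm, so the catch holds the edge. I'll go back down, let go and retreat.

```bash
python3 -m crank '[[[0.024,0.004,-0.08],[-0.2,0.98,0]],[[0.012,0.002,-0.043],[-0.1,0.49,0]],[[0,0,0],[0,0,0]],[[0,0,0],[0,0,0]]]' >/dev/null; python3 -c "from h import *;st()"
python3 -m crank '[[[0,0,0],[0,0,0]],[[0,0,0],[0,0,0]],[[0,0,0],[0,0,0]]]' 0.2 20; python3 -m crank '[[[0,0,0],[0,0,0]],[[0,0,0],[0,0,0]],[[0,0,0],[0,0,0]]]' 0.36; python3 -c "from h import *;st()"
python3 -m crank '[[[0,0,0.2],[0,0,0]],[[0,0,0.3],[0,0,0]],[[0,0,0.5],[0,0,0]],[[0,0,1],[0,0,0]],[[0,0,1],[0,0,0]]]'
python3 -m crank '[[[0,0,3],[0,0,0]],[[0,0,4],[0,0,0]],[[-2,2,3],[0,0,0]],[[-3.5,2,0],[0,0,0]],[[-3.5,2,0],[0,0,0]]]'
python3 -m crank '[[[-3.5,2,0],[0,0,0]],[[-3.5,2,0],[0,0,0]],[[-3.5,2,0],[0,0,0]],[[-2,1,0],[0,0,0]],[[0,0,0],[0,0,0]]]'
python3 - <<'E'
from h import *
a,_=snap('top','t4');b,_=snap('scene','s4')
c=np.zeros((600,800,3),np.uint8)
A=cv2.resize(a[155:245,225:335],None,fx=3.6,fy=3.6,interpolation=cv2.INTER_CUBIC);B=cv2.resize(b[150:240,180:290],None,fx=3.6,fy=3.6,interpolation=cv2.INTER_CUBIC)
c[:A.shape[0],:A.shape[1]]=A;c[:B.shape[0],400:400+B.shape[1]]=B
D=cv2.resize(a,(352,264));E=cv2.resize(b,(352,264));c[330:594,:352]=D;c[330:594,400:752]=E
cv2.imwrite('pics/fin.png',c[:,:,::-1])
E
python3 cc.py s3 s4
```

```text
t 16.63 tilt 0.008 roll 0.001 yawerr -0.0011 tip [-45.9  -0.2  59.1] edge [44.1 -0.3 59.8] tcp [ 3.  -0.3 72.1] Fcase [-0.9 -1.  -1.1] M [-0.08  0.25 -0.06] w 0.167
time: 16.88
tool_pos: [547.2, -113.9, 72.4]
eef_rot: [0.003, 0.631, 0.776, 0.004]
ft_force: [-0.7, 0.2, -0.8]
width: 0.201
finger_force: 0.0
time: 17.13
tool_pos: [547.1, -114.0, 72.3]
eef_rot: [0.003, 0.631, 0.776, 0.004]
ft_force: [0.7, 0.7, -0.1]
width: 0.356
finger_force: 0.0
t 17.13 tilt 0.009 roll 0.001 yawerr -0.0014 tip [-45.8  -0.3  59.3] edge [44.2 -0.4 60.1] tcp [ 3.1 -0.4 72.3] Fcase [ 0.9  0.5 -0.1] M [-0.    0.   -0.03] w 0.356
time: 17.55
tool_pos: [547.0, -114.0, 103.1]
eef_rot: [0.002, 0.631, 0.776, 0.004]
ft_force: [0.8, -0.6, -0.1]
width: 0.362
finger_force: 0.0
time: 17.97
tool_pos: [458.2, -54.0, 206.7]
eef_rot: [0.006, 0.631, 0.776, 0.005]
ft_force: [-1.1, 0.6, -0.3]
width: 0.36
finger_force: 0.0
time: 18.38
tool_pos: [329.4, 17.6, 203.9]
eef_rot: [0.004, 0.63, 0.777, 0.005]
ft_force: [0.1, -0.5, 0.2]
width: 0.36
finger_force: 0.0
catch px [221.16973257 196.11359426] dpx per +1mm x [-0.21317746  0.19825733]
s3 shift of s0 wrt it: catch (0.979, -0.125, 0.0) body (0.993, 0.0, 0.125)
s4 shift of s0 wrt it: catch (0.994, 0.0, 0.0) body (0.995, 0.0, 0.0)
```

View pics/fin.png

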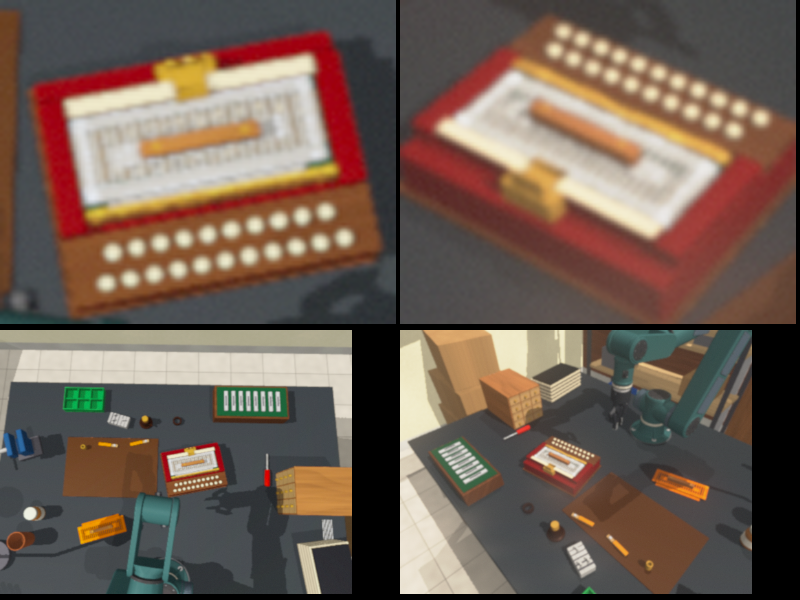

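The grille is flush in the opening. The catch (top crop (185,75)) reaches over its far edge, the tongue side is under the ledge, and everything else is where it was.

```bash
python3 -c "from rig import *;print(close_job())"
```

```text
the job is handed in; nothing more can be done
None
```

The grille is back on the treble box: its tongue is hooked under the ledge, the catch held its far edge against a gentle upward pull before I let go, and the job was handed in at about 18.5 s with the arm clear and the other things where they were.

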